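# Re-arm the bench supply and hold its key switch on

## Robot

A 7-joint arm with a two-finger parallel gripper is mounted at the origin on the work surface. World frame = base frame: x ahead of the robot, y to its left, z up, the work surface at z = 0. Lengths are in m, angles in rad, forces in N, time in s.
With the tool pointing down it reaches from about 0.35 to 0.9 m from the base axis. Payload 8.1 kg.
Tool frame: the origin (TCP) lies at the centre of the arm's flange, where the gripper is bolted on; the fingertips stand 178 mm ahead of it and the grasp point (between the pads) lies 159 mm ahead of it; z points along the fingers, y is the line along which they close (so a half turn about z gives the same grasp; the last joint's range is limited). The gripper opens to 92 mm and grips with 3 to 60 N. Pads are 19 mm wide; open, the fingers measure 130 mm over their backs; the gripper's body (75 mm by 190 mm) begins 47 mm behind the grasp point.
Start: joints at [-1.426, 0.434, 0.025, 1.573, -0.012, 1.134, -0.075], TCP at [0.153, 0.606, 0.405] pointing down, gripper open.
Joint ranges: [-2.62, 2.62], [-0.44, 2.09], [-1.27, 1.32], [0.08, 2.57], [-1.32, 4.46], [0.12, 2], [-2.74, 2.74]. Speed limits (rad/s): [2.22, 2.22, 3.01, 3.01, 3.14, 3.14, 3.14].

## Interface

Orientations are given as a rotation vector (axis times angle).
In Python, from cell import arm gives the robot as it stands. The module is installed in compiled form; this text tells all that it offers.
- The arm moves only by the shell command python3 -m inch 'ROWS' [FORCE]. ROWS is text: rows parted by semicolons, each of 5 numbers parted by spaces: the shift along the tool's x, y, z in m, then the turn about the tool's z in rad, then the finger opening in m, from 0 to 0.0918. In form: x y z roll fingers; .... A call has 1 to 5 rows; each row is the pose to reach, as a shift and turn from the pose commanded when the call began, along the tool's axes at that moment; what a row does not reach only later rows make up. A row lasts 1/10 s, in which the tool goes at most 50 mm and 8.59 degrees, less where a joint would pass 70% of its speed; a pose out of reach is approached as far as the arm can. A call with a gripper value outside its range is refused whole. The fingers move at their own pace and stop on an object; FORCE is the grip in N (left out, the last holds). Time passes only in rows, so rows that repeat a pose let the fingers close. It gives the time, the measured TCP pose, the force, the opening and the grip force at its end, in the units of the state.
- arm.observe(): the state, without advancing time (a new reading comes with each control period).
- arm.get_image(name): name is "side" or "top" or "wrist"; returns the picture (400x640x3 uint8, red, green, blue); there is no depth.
- arm.get_calibration(name): a dict with "intrinsics" (3x3 intrinsics, pixels), "pose" (4x4, takes a point from camera to world coordinates). Camera axes: x right, y up, looking along -z (the intrinsics and any distortion apply to the point x, -y, -z); pixel columns grow to the right and rows downward; lengths in m; the calibration is good to about 2 mm. A picture is of the moment at which its call begins: read the wrist's pose just before it. get_calibration takes no time and is no camera call; for the wrist camera it gives the pose at the moment of the call.
- arm.sign_off(): hands the job in; it is judged then, once.
Trained networks look in the newest picture that a camera, given by its name, has taken for a name from the list of things; names that differ only in an ending like _2 or _b are one class to them, and where a whole thing is asked for, a point or a joint stands for the part that bears it (a point fixed in the world has none). Each returns a list of dicts, best first, with "conf" (0 to 1); they miss things now and then, are a little off and sometimes report something else, mostly with a low value. They report only what shows in the picture. A call takes as long as a camera call.
- arm.look_for(camera, query): "point" ([row, column] in pixels, amid what is visible of it).
- arm.silhouettes(camera, query): "region" (400x640 bool, what is visible of it) and "point" ([row, column] in pixels, amid what is visible of it).
- arm.place_of(camera, query): "point" ([row, column] in pixels: a listed point, or the origin of a listed thing).
The state is a dict: "clock": time; "joints": joint angles; "dq": joint speeds; "joint_efforts": joint torques, N m; "position": TCP position; "ee_rot": TCP orientation; "force": force on the tool from outside, world axes, zero at the start; "ft_torque": the same for the moment, N m; "width": opening from 0.0 (shut) to 1.0 (fully open); "gripper_force": force on a finger pad.
Only numpy, scipy, OpenCV 4.12 (cv2) and the standard library are available. Lean on these libraries where they do the work, as an engineer would, in place of code of your own. Each camera call takes 0.05 s, during which the arm holds its last target. There are 200 camera calls.

## Task

Put the tripped bench supply unit back on: first swing its sprung lever away from the robot all the way to the stop and let it spring back by itself. Then take the key with the square-cornered head out of the wooden block, push it fully home in the unit's key switch (wiggle it a little if the pins stick), and only then turn it a quarter turn clockwise to its stop. The switch springs back, so finish while still gripping the key and holding it turned; leave the round-headed key and the other things on the bench alone.

Things in the scene. Friction and masses are not known exactly. Their poses are not given: they have to be found in the camera images.
- unit: Bench supply unit: grey steel box fixed to the bench, 160 (x) x 260 (y) x 75 mm high. Origin at the centre of its underside; x is the direction in which the lever is pushed (roughly away from the robot), y to the left. On its top, the lever stands at x = 0, y = +75 mm and the key switch at x = -20, y = -75 mm.
- lever_bar (a point): Centre of the lever's black cross bar (a 22 mm thick, 64 mm long cylinder along the unit's y), on a 12 mm steel rod 115 mm from the pivot. At rest the lever leans 0.5 rad from upright towards the unit's -x (bar centre about 190 mm above the bench); at the stop it leans 0.5 rad towards +x. Two 24 mm high steel cheeks, 20 mm either side of the pivot along y, carry it.
- lever_pivot (a point): Lever pivot, 89 mm above the bench; the pivot axis is the unit's y.
- lever (a joint): Lever angle, rad: 0 at rest, 1.0 at the stop; a return spring needs about 2 N at the bar at the start and 5 N at the stop.
- slot (a point): Centre of the key slot's mouth, in the flat top face of the brass cylinder (35 mm across, in a 54 mm steel ring 1 mm lower), 81 mm above the bench. Turns with the cylinder; z up. The slot is 15.6 mm along its y, 7.6 mm along its x, with a 2 mm bevel at the mouth, over 34 mm deep. The key goes straight down, either way round, its blade's wide side along the slot.
- cylinder (a joint): Turn of the key cylinder, rad: 0 at rest (springs back there), grows clockwise seen from above, stop at 1.57. The spring takes about 0.1 N m at the stop; the key has about 0.12 rad of play in the slot. Inside, two sprung pins in the wide walls, about 13 and 22 mm down, resist the blade with a few N each.
- key_head (a point): Centre of the head of the wanted key: an all-steel key, 60 g, that stands upright, blade down, in one of the two slots of the wooden block (which one varies). Head: square-cornered plate 10 mm thick (x) x 36 mm wide (y) x 42 mm high (z); this point is 51 mm above the blade's tip and 21 mm below the top. Grip it across the 10 mm.
- key_tip (a point): Middle of the end of the wanted key's blade. The blade is 6 mm (x) x 14 mm (y), 30 mm long, its last 4 mm only 3 x 11 mm; fully home, the underside of the head rests on the cylinder's face and the tip is 30 mm below the slot's mouth.
- round_head (a point): Centre of the other key's head, a 28 mm disc 10 mm thick; leave this key standing in the block.
- key_block: Light wooden key block fixed to the bench, 60 (x) x 130 (y) x 40 mm high, origin under its centre. Slots 34 mm either side of the centre along its y; a key stands with its head resting on the block's top, its x along the block's x.
- tin_mid (a point): Middle of a steel tin, 64 mm across, 60 mm high; bystander.
- parallel_mid (a point): Middle of a dark steel bar 30 x 100 x 22 mm; bystander.
- screwdriver_grip (a point): Handle of a screwdriver 180 mm long lying on the bench; bystander.

How it is judged:
On the way, in this order (a step that is already met when the one before it is completed fails the run):
1. the lever is swung to its stop (within 0.1 rad) (value of joint lever above 0.9 rad), for 0.05 s.
2. the lever has sprung back (within 0.1 rad of rest) with nothing of the robot on it (value of joint lever below 0.1 rad and contact force between lever and the arm below 0.2 N and contact force between lever and the fingers below 0.2 N), for 0.1 s.
3. the square-headed key is fully home (tip at least 27 mm down) before the cylinder is turned (under 0.4 rad) (z of key_tip in the frame of slot below -0.027 m and horizontal distance between key_tip and slot below 0.004 m and value of joint cylinder below 0.4 rad), for 0.1 s.
At the end, for the whole second after the job is handed in: The fingers grip the square-headed key, its tip at least 27 mm down in the slot and within 4 mm of the slot's axis, the cylinder held turned by at least 1.4 rad (80 degrees), the lever back within 0.1 rad of rest (z of key_tip in the frame of slot below -0.027 m and horizontal distance between key_tip and slot below 0.004 m and value of joint cylinder above 1.4 rad and contact force between the fingers and key above 2 N and value of joint lever below 0.1 rad); the arm keeps its last pose, push and grip.
It fails at once if the cylinder is turned more than 0.5 rad while the key is not fully home (tip less than 25 mm down) (value of joint cylinder above 0.5 rad and z of key_tip in the frame of slot above -0.025 m).
It fails at once if the round-headed key is moved more than 15 mm (distance of round_head from where it was at the start of the episode above 0.015 m).
It fails at once if a bystander is moved more than 25 mm (distance of any of tin_mid, parallel_mid, screwdriver_grip from where it was at the start of the episode above 0.025 m).
It also fails if it takes over 72 s, if anything falls off the work surface, if the arm or the gripper's body presses on something with over 40 N, if the wrist force passes 120 N, or if a joint passes its speed limit or range.

## Working session

There is one attempt and no reset: what is moved stays moved. The work goes in short steps, Python scripts to look and compute and a shell command to move; the robot and the scene stay as the last step left them, time stands still between calls to the robot, and variables do not carry over. Pictures are saved under pics/ and viewed, at most 10 in all, crops included, and the job is handed in when it is done.

```bash
mkdir -p pics; cat > h.py <<'E'
import numpy as np, cv2
from cell import arm
from scipy.spatial.transform import Rotation as R
def ray(cam,rc):
    c=arm.get_calibration(cam);K=np.array(c["intrinsics"]);T=np.array(c["pose"])
    d=np.linalg.inv(K)@[rc[1],rc[0],1.]; d=np.array([d[0],-d[1],-d[2]])
    return T[:3,3],T[:3,:3]@d
def atz(cam,rc,z):
    o,d=ray(cam,rc);return o+d*(z-o[2])/d[2]
def tri(a,b):
    (o1,d1),(o2,d2)=a,b
    s=np.linalg.lstsq(np.c_[d1,-d2],o2-o1,rcond=None)[0]
    p,q=o1+s[0]*d1,o2+s[1]*d2
    return (p+q)/2,np.linalg.norm(p-q)
def snap(cam,f):
    im=arm.get_image(cam);cv2.imwrite('pics/'+f,im[...,::-1]);return im
E
python3 - <<'E'
from h import *
np.set_printoptions(precision=4,suppress=True)
s=arm.observe();print(s["position"],s["ee_rot"],s["clock"]);print(R.from_rotvec(s["ee_rot"]).as_matrix())
z=dict(unit=0,lever_bar=.19,lever_pivot=.089,slot=.081,key_head=.061,key_tip=.01,round_head=.056,key_block=0,tin_mid=.03,parallel_mid=.011,screwdriver_grip=.015)
ims=[]
for cam in("top","side"):
    ims.append(snap(cam,cam+'0.png'))
    print(cam,arm.get_calibration(cam)["pose"][:3])
    for n in z:
        for r in arm.place_of(cam,n)[:2]: print(n,r["point"],round(r["conf"],2),atz(cam,r["point"],z[n]))
E
```

```text
[0.1533 0.6057 0.4039] [-0.3885 -3.1174  0.0026] 0.0
[[-0.9694  0.2454 -0.0003]
 [ 0.2454  0.9694 -0.0016]
 [-0.0001 -0.0016 -1.    ]]
top [[-0.0081  0.9883 -0.1525  0.3693]
 [-0.9999 -0.006   0.0146 -0.1269]
 [ 0.0135  0.1526  0.9882  1.452 ]]
unit [222.7, 236.0] 0.63 [0.5252 0.1082 0.    ]
unit [223.4, 262.2] 0.39 [0.5226 0.0287 0.    ]
lever_bar [243.4, 196.9] 0.74 [0.451  0.1787 0.19  ]
lever_bar [261.4, 443.5] 0.74 [ 0.3991 -0.4679  0.19  ]
lever_pivot [224.7, 202.6] 0.67 [0.5106 0.1886 0.089 ]
slot [222.1, 260.1] 0.47 [0.5178 0.026  0.081 ]
key_head [207.0, 335.3] 0.61 [ 0.563  -0.1916  0.061 ]
key_head [142.0, 285.4] 0.44 [ 0.7604 -0.0447  0.061 ]
key_tip [264.6, 443.4] 0.58 [ 0.3939 -0.5158  0.01  ]
round_head [210.1, 360.2] 0.44 [ 0.554  -0.2651  0.056 ]
key_block [210.2, 346.5] 0.66 [ 0.5614 -0.2286  0.    ]
tin_mid [141.6, 284.4] 0.77 [ 0.7704 -0.0398  0.03  ]
parallel_mid [145.9, 359.0] 0.7 [ 0.761 -0.27   0.011]
screwdriver_grip [262.6, 445.0] 0.55 [ 0.3997 -0.5195  0.015 ]
side [[ 0.9565  0.1778 -0.2311  0.2364]
 [-0.2912  0.5422 -0.7881 -1.2949]
 [-0.0148  0.8212  0.5704  0.9955]]
unit [206.4, 280.9] 0.89 [0.5153 0.1106 0.    ]
lever_bar [154.1, 253.3] 0.59 [0.4459 0.1608 0.19  ]
lever_pivot [208.8, 281.0] 0.72 [ 0.4877 -0.0278  0.089 ]
lever_pivot [171.9, 272.7] 0.61 [0.5121 0.1971 0.089 ]
slot [199.2, 288.0] 0.36 [0.5238 0.0285 0.081 ]
key_head [246.8, 319.6] 0.5 [ 0.557  -0.2086  0.061 ]
key_tip [257.9, 319.5] 0.4 [ 0.5592 -0.1984  0.01  ]
key_tip [257.3, 390.3] 0.24 [ 0.759  -0.2601  0.01  ]
round_head [261.4, 322.0] 0.57 [ 0.5464 -0.266   0.056 ]
key_block [267.1, 323.7] 0.74 [ 0.5621 -0.2302 -0.    ]
tin_mid [212.1, 363.5] 0.6 [ 0.7558 -0.0474  0.03  ]
parallel_mid [259.2, 389.7] 0.6 [ 0.7533 -0.2685  0.011 ]
parallel_mid [243.6, 324.4] 0.38 [ 0.5927 -0.1404  0.011 ]
screwdriver_grip [352.3, 289.9] 0.69 [ 0.3894 -0.5107  0.015 ]
```

View pics/top0.png

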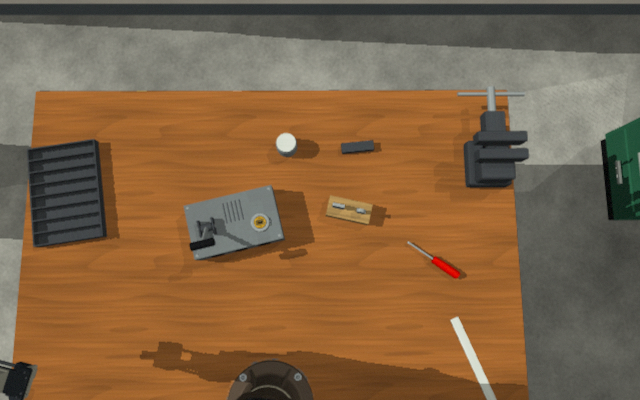

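View pics/side0.png

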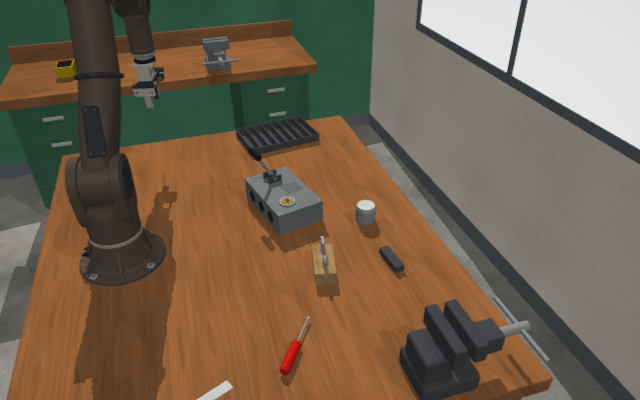

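The top view shows the unit at about (235,222), its bar at (203,244), the slot at (260,222) and the block at (350,210). The left key, at (338,206), seems to be the square one. The heights and spacings are consistent with a unit yaw of about 0.2. Next I move near the lever and look with the wrist camera.

```bash
python3 -m inch '-0.155 -0.186 0 -0.449 0.0918;-0.155 -0.186 0 -0.449 0.0918;-0.155 -0.186 0 -0.449 0.0918;-0.155 -0.186 0 -0.449 0.0918;-0.155 -0.186 0 -0.449 0.0918'
cat >> h.py <<'E'
np.set_printoptions(precision=4,suppress=True)
def goto(p,ang):
    "world xyz of the grasp point/TCP p, ang=desired world angle (deg) of tool y, half turn allowed -> shift in tool axes, roll"
    s=arm.observe();M=R.from_rotvec(s["ee_rot"]).as_matrix()
    a=np.degrees(np.arctan2(M[1,1],M[0,1]));d=(a-ang+90)%180-90
    print("shift",M.T@(np.array(p)-s["position"]),"roll",round(np.radians(d),4),"j7",s["joints"][6].round(3),"pos",s["position"],"ya",a.round(2),"t",s["clock"])
E
python3 - <<'E'
from h import *
goto([.36,.17,.404],101.5)
E
```

```text
clock: 1.7
position: [0.2589, 0.385, 0.4049]
ee_rot: [-0.314, 3.126, -0.0]
force: [1.1, 0.5, 0.2]
width: 1.001
gripper_force: 0.0
shift [-0.0563 -0.2308  0.0009] roll -0.0006 j7 0.673 pos [0.2589 0.385  0.4049] ya 101.47 t 1.7
```

```bash
python3 -m inch '-0.056 -0.231 0 0 0;-0.056 -0.231 0 0 0;-0.056 -0.231 0 0 0;-0.056 -0.231 0 0 0;-0.056 -0.231 0 0 0'
python3 - <<'E'
from h import *
snap("wrist","w1.png")
z=dict(lever_bar=.19,lever_pivot=.089,slot=.081,key_head=.061,round_head=.056,key_block=0)
for n in z:
    for r in arm.place_of("wrist",n)[:2]: print(n,r["point"],round(r["conf"],2),atz("wrist",r["point"],z[n]))
goto([.36,.17,.404],101.5)
E
```

```text
clock: 2.2
position: [0.3597, 0.1695, 0.4051]
ee_rot: [-0.312, 3.125, 0.001]
force: [0.3, -0.0, -0.2]
width: 0.614
gripper_force: 0.0
lever_bar [326.8, 293.6] 0.78 [0.4513 0.1668 0.19  ]
lever_pivot [305.6, 300.1] 0.61 [0.5034 0.1791 0.089 ]
key_block [325.0, 292.9] 0.6 [0.6054 0.186  0.    ]
shift [-0.0007 -0.0038  0.0008] roll 0.0025 j7 1.205 pos [0.3585 0.1735 0.4048] ya 101.65 t 2.55
```

View pics/w1.png

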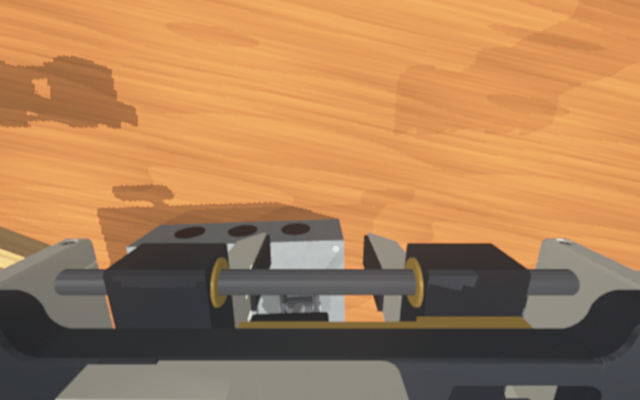

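The wrist camera sits on the robot side, so the bar is at about (294,322), partly hidden by the gripper. Now I lower the closed fingers behind the bar and push.

```bash
python3 -m inch '0 -0.02 0.0 0 0;0 -0.02 0.046 0 0;0 -0.02 0.046 0 0;-0.04 -0.02 0.046 0 0;-0.07 -0.02 0.046 0 0'
python3 -m inch '-0.025 0 0 0 0;-0.05 0 0 0 0;-0.07 0 0 0 0;-0.085 0 0 0 0;-0.085 0 0 0 0'
```

```text
clock: 3.05
position: [0.4322, 0.1684, 0.3598]
ee_rot: [0.32, -3.124, -0.001]
force: [-10.6, -1.5, 5.6]
width: 0.005
gripper_force: 4.1
clock: 3.55
position: [0.515, 0.1856, 0.359]
ee_rot: [0.318, -3.123, 0.0]
force: [-4.4, 1.0, 2.2]
width: 0.002
gripper_force: 1.7
```

```bash
python3 -m inch '-0.01 0 0 0 0;-0.015 0 0 0 0;-0.02 0 0 0 0;-0.02 0 0 0 0'; python3 - <<'E'
from h import *
snap("side","s2.png")
im=cv2.imread('pics/s2.png')[90:250,180:380];cv2.imwrite('pics/s2c.png',cv2.resize(im,None,fx=3.5,fy=3.5))
for r in arm.place_of("side","lever_bar")[:2]: print(r["point"],r["conf"],atz("side",r["point"],.19))
E
```

```text
clock: 3.95
position: [0.5332, 0.1883, 0.3587]
ee_rot: [0.317, -3.122, 0.0]
force: [-5.5, -0.6, -2.2]
width: 0.003
gripper_force: 2.4
[143.6, 284.9] 0.45 [0.5614 0.1987 0.19  ]
```

View pics/s2c.png

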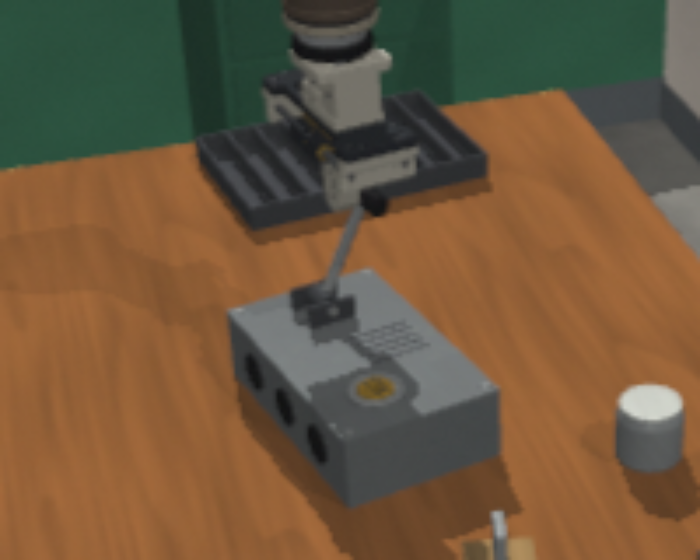

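The lever now leans away from the robot, with the bar at (375,200) in the crop, close to the stop. I keep pushing until the force jumps.

```bash
python3 -m inch '-0.004 0 0 0 0;-0.008 0 0 0 0;-0.008 0 0 0 0'; python3 -m inch '-0.003 0 0 0 0;-0.006 0 0 0 0;-0.006 0 0 0 0'
```

```text
clock: 4.35
position: [0.5385, 0.1893, 0.3581]
ee_rot: [0.317, -3.115, 0.002]
force: [-19.2, -3.7, 7.8]
width: -0.0
gripper_force: 10.1
clock: 4.65
position: [0.5412, 0.1899, 0.3576]
ee_rot: [0.317, -3.106, 0.004]
force: [-37.0, -7.5, 20.0]
width: 0.007
gripper_force: 19.4
```

The stop is reached: the force rose sharply. Now I back off past the rest position, rise and check.

```bash
python3 -m inch '0.05 0 0 0 0.05;0.10 0 0 0 0.05;0.15 0 0 0 0.05;0.195 0 0 0 0.05;0.195 0 -0.08 0 0.05'
python3 - <<'E'
from h import *
for r in arm.place_of("side","lever_bar")[:2]: print(r["point"],r["conf"],atz("side",r["point"],.19))
for cam in("top",):
    arm.get_image(cam)
    for r in arm.place_of(cam,"lever_bar")[:2]: print(r["point"],r["conf"],atz(cam,r["point"],.19))
# go to view block/slot from above: camera leads in tool +x; tool y along block x
T=arm.get_calibration("wrist")["pose"];s=arm.observe();M=R.from_rotvec(s["ee_rot"]).as_matrix()
print("cam in tool",M.T@(T[:3,3]-s["position"]),"look",M.T@-T[:3,2])
goto([.36,-.10,.45],-8)
E
```

```text
clock: 5.15
position: [0.3445, 0.1458, 0.3995]
ee_rot: [0.316, -3.1, 0.019]
force: [1.0, 0.1, -0.8]
width: 0.392
gripper_force: 0.0
[143.6, 284.9] 0.45 [0.5614 0.1987 0.19  ]
[210.2, 350.6] 0.67 [ 0.5362 -0.2262  0.19  ]
[242.3, 202.6] 0.61 [0.4538 0.1639 0.19  ]
cam in tool [0.0756 0.0006 0.0195] look [-0.2807 -0.0001  0.9598]
shift [ 0.047  -0.2472 -0.0395] roll -1.2288 j7 1.243 pos [0.3565 0.1517 0.4114] ya 101.59 t 5.3
```

The lever is back at rest (top camera: .454,.164). Now I go to a view pose beside the slot.

```bash
python3 -m inch '0 -0.05 -0.02 -0.15 0.05;0.01 -0.1 -0.02 -0.3 0.05;0.02 -0.15 -0.02 -0.45 0.05;0.03 -0.20 -0.02 -0.6 0.05;0.03 -0.24 -0.02 -0.75 0.05'
python3 - <<'E'
from h import *
goto([.52,-.08,.43],0)
E
```

```text
clock: 5.8
position: [0.372, -0.0481, 0.429]
ee_rot: [-1.241, 2.884, -0.0]
force: [1.2, 0.6, -0.6]
width: 0.544
gripper_force: 0.0
shift [-0.0786 -0.1294 -0.0007] roll -0.7583 j7 2.352 pos [ 0.372  -0.0481  0.429 ] ya 136.55 t 5.8
```

I rolled the wrong way, towards the half-turn equivalent that would exhaust joint 7. I reverse it so the tool y ends near 0 degrees.

```bash
python3 -m inch '0 0 0 0.75 0.05;0 0 0 0.75 0.05;0 0 0 0.75 0.05;0 0 0 0.75 0.05;0 0 0 0.75 0.05'; python3 -m inch '0 0 0 0.75 0.05;0 0 0 0.75 0.05;0 0 0 0.75 0.05;0 0 0 0.75 0.05;0 0 0 0.75 0.05';python3 -m inch '0 0 0 0.75 0.05;0 0 0 0.75 0.05;0 0 0 0.75 0.05;0 0 0 0.75 0.05;0 0 0 0.75 0.05'
python3 - <<'E'
from h import *
goto([.52,-.08,.43],0)
E
```

```text
clock: 6.3
position: [0.3726, -0.0463, 0.4288]
ee_rot: [-0.081, 3.139, 0.0]
force: [0.8, 0.6, -0.3]
width: 0.544
gripper_force: 0.0
clock: 6.8
position: [0.3726, -0.0462, 0.4288]
ee_rot: [1.074, 2.951, 0.001]
force: [-0.7, -0.4, 0.1]
width: 0.546
gripper_force: 0.0
clock: 7.3
position: [0.3726, -0.0462, 0.4288]
ee_rot: [2.081, 2.353, 0.001]
force: [-0.6, -0.1, -0.3]
width: 0.541
gripper_force: 0.0
shift [-0.0515  0.1422 -0.001 ] roll 0.1225 j7 0.091 pos [ 0.3726 -0.0462  0.4288] ya 7.02 t 7.3
```

```bash
python3 -m inch '-0.05 0.142 0 0.12 0.05;-0.05 0.142 0 0.12 0.05;-0.05 0.142 0 0.12 0.05;-0.05 0.142 0 0.12 0.05;-0.05 0.142 0 0.12 0.05'
python3 - <<'E'
from h import *
goto([.55,-.31,.43],-8)
snap("wrist","w2.png")
z=dict(lever_pivot=.089,slot=.081,key_head=.061,round_head=.056,key_block=0)
for n in z:
    for r in arm.place_of("wrist",n)[:2]: print(n,r["point"],round(r["conf"],2),atz("wrist",r["point"],z[n]))
c=arm.get_calibration("wrist");print(c["intrinsics"])
E
```

```text
clock: 7.8
position: [0.5206, -0.0777, 0.4278]
ee_rot: [2.212, 2.23, -0.003]
force: [-0.2, -0.4, 0.2]
width: 0.542
gripper_force: 0.0
shift [-0.2325  0.0275 -0.0019] roll 0.1479 j7 0.207 pos [ 0.5206 -0.0777  0.4278] ya 0.47 t 7.8
slot [88.8, 316.3] 0.58 [0.5177 0.0307 0.081 ]
key_head [268.5, 346.9] 0.72 [ 0.5618 -0.1973  0.061 ]
round_head [312.2, 338.4] 0.77 [ 0.5529 -0.2719  0.056 ]
round_head [154.4, 498.6] 0.3 [ 0.7445 -0.0406  0.056 ]
key_block [270.4, 339.7] 0.69 [ 0.5583 -0.2352  0.    ]
key_block [89.1, 319.8] 0.24 [0.5227 0.0384 0.    ]
[[283.4826   0.     316.503 ]
 [  0.     283.4826 202.3283]
 [  0.       0.       1.    ]]
```

View pics/w2.png

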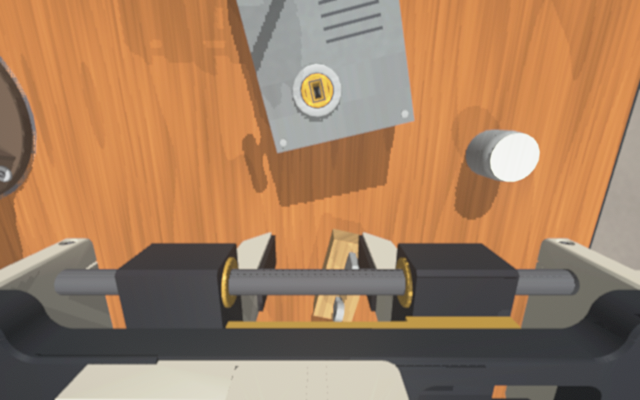

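The slot is at (317,90) with its long side along the unit's y, and the block is partly hidden behind the fingers. Next I get a clear view of the block.

```bash
python3 -m inch '-0.232 0.028 -0.0 0.148 0.06;-0.232 0.028 -0.0 0.148 0.06;-0.232 0.028 -0.0 0.148 0.06;-0.232 0.028 -0.0 0.148 0.06;-0.232 0.028 -0.0 0.148 0.06'
python3 - <<'E'
from h import *
s=arm.observe();print(s["position"])
im=snap("wrist","w3.png")
z=dict(key_head=.061,round_head=.056,key_block=0,slot=.081)
for n in z:
    for r in arm.place_of("wrist",n)[:2]: print(n,r["point"],round(r["conf"],2),atz("wrist",r["point"],z[n]))
for n in("key_block","key_head"):
    r=arm.silhouettes("wrist",n)[0];c=max(cv2.findContours(r["region"].astype(np.uint8),0,2)[0],key=cv2.contourArea)
    b=cv2.boxPoints(cv2.minAreaRect(c));print(n,[atz("wrist",[p[1],p[0]],.04 if n=="key_block" else .082)[:2] for p in b],b.tolist())
cv2.imwrite('pics/w3c.png',cv2.resize(im[60:310,200:460,::-1],None,fx=2.4,fy=2.4))
E
```

```text
clock: 8.6
position: [0.5486, -0.3128, 0.4293]
ee_rot: [2.372, 2.058, -0.0]
force: [1.4, 0.6, -0.4]
width: 0.658
gripper_force: 0.0
[ 0.5486 -0.3128  0.4293]
key_head [84.7, 317.1] 0.91 [ 0.5652 -0.203   0.061 ]
key_head [143.9, 314.3] 0.43 [ 0.5522 -0.2682  0.061 ]
round_head [143.4, 317.2] 0.62 [ 0.5562 -0.2649  0.056 ]
key_block [118.3, 317.3] 0.57 [ 0.5611 -0.2329  0.    ]
key_block [array([ 0.5136, -0.2843]), array([ 0.5455, -0.1568]), array([ 0.6039, -0.1692]), array([ 0.5782, -0.2985])] [[286.5677185058594, 165.80796813964844], [295.2848815917969, 55.39091491699219], [345.6813049316406, 59.36958312988281], [336.9641418457031, 169.78663635253906]]
key_head [array([ 0.5586, -0.2118]), array([ 0.5671, -0.1756]), array([ 0.5767, -0.1777]), array([ 0.5685, -0.2139])] [[312.358642578125, 100.6965560913086], [315.46209716796875, 63.455177307128906], [324.7310791015625, 64.22759246826172], [321.62762451171875, 101.4689712524414]]
```

View pics/w3c.png

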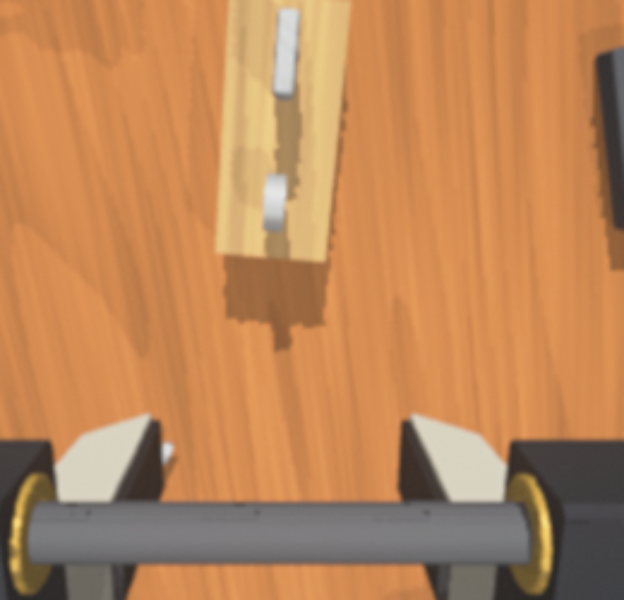

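The square key is the far one, with its top rectangle centred on (.568,-.195) and yaw about -13 degrees. That agrees with the block centre plus the 34 mm offset. I move above it, then descend.

```bash
python3 - <<'E'
from h import *
goto([.568,-.195,.3],-13)
E
```

```text
shift [0.1141 0.0025 0.1289] roll 0.0896 j7 0.531 pos [ 0.5498 -0.3078  0.4288] ya -7.86 t 8.95
```

```bash
python3 -m inch '0.04 0.002 0.04 0.09 0.06;0.08 0.002 0.08 0.09 0.06;0.114 0.002 0.12 0.09 0.06;0.114 0.0025 0.129 0.09 0.06;0.114 0.0025 0.129 0.09 0.06' 40
python3 - <<'E'
from h import *
goto([.568,-.195,.225],-13)
E
```

```text
clock: 9.45
position: [0.5677, -0.1922, 0.2969]
ee_rot: [-2.451, -1.957, 0.003]
force: [-0.8, 0.1, 0.4]
width: 0.652
gripper_force: 0.0
shift [-0.0028  0.0013  0.0719] roll 0.0036 j7 0.332 pos [ 0.5677 -0.1922  0.2969] ya -12.79 t 9.45
```

```bash
python3 -m inch '-0.0025 0.001 0.04 0.0 0.06;-0.0025 0.001 0.065 0.0 0.06;-0.0025 0.001 0.072 0.0 0.06;-0.0025 0.001 0.072 0.0 0.03;-0.0025 0.001 0.072 0.0 0.02' 40
python3 -m inch '0 0 0 0 0;0 0 0 0 0;0 0 0 0 0;0 0 0 0 0;0 0 0 0 0' 40
python3 - <<'E'
from h import *
s=arm.observe();print(s["position"],s["ee_rot"],s["force"],s["ft_torque"],s["width"],s["gripper_force"])
E
```

```text
clock: 9.95
position: [0.5689, -0.2003, 0.2294]
ee_rot: [2.46, 1.951, 0.002]
force: [-0.4, -0.1, -0.5]
width: 0.53
gripper_force: 0.0
clock: 10.45
position: [0.5683, -0.1995, 0.2277]
ee_rot: [-2.461, -1.953, -0.0]
force: [0.4, 0.3, 2.0]
width: 0.107
gripper_force: 40.0
[ 0.5683 -0.1995  0.2277] [-2.461  -1.9527 -0.0003] [0.3712 0.3444 2.0486] [-0.0696  0.0705  0.0021] 0.10700802809034556 40.00055551528931
```

The key is gripped (9.8 mm). I lift it and inspect it in the hand.

```bash
python3 -m inch '0 0 -0.03 0 0;0 0 -0.07 0 0;0 0 -0.11 0 0;0 0 -0.12 0 0;0 0 -0.12 0 0' 40
python3 - <<'E'
from h import *
s=arm.observe();print(s["position"],s["width"],s["force"])
im=snap("wrist","w4.png")
cv2.imwrite('pics/w4c.png',cv2.resize(im[190:310,260:370,::-1],None,fx=5,fy=5,interpolation=cv2.INTER_CUBIC))
M=R.from_rotvec(s["ee_rot"]).as_matrix()
for n in("key_head","key_tip"):
  for r in arm.place_of("wrist",n)[:2]:
    print(n,r["point"],r["conf"])
    o,d=ray("wrist",r["point"]); o=M.T@(o-s["position"]);d=M.T@d
    zt=.1667 if n=="key_head" else .2177
    print(o+d*(zt-o[2])/d[2])
goto([.5177,.0307,.36],12)
E
```

```text
clock: 10.95
position: [0.5687, -0.1998, 0.3493]
ee_rot: [2.459, 1.951, 0.004]
force: [0.9, -0.2, -0.7]
width: 0.106
gripper_force: 40.0
[ 0.5687 -0.1998  0.3493] 0.10570110048127415 [ 0.9271 -0.1858 -0.7175]
key_head [258.2, 318.7] 0.82
[ 0.0018 -0.0005  0.1667]
shift [ 0.2125 -0.1011 -0.0137] roll -0.4386 j7 0.307 pos [ 0.5679 -0.1992  0.346 ] ya -13.13 t 11.1
```

View pics/w4c.png

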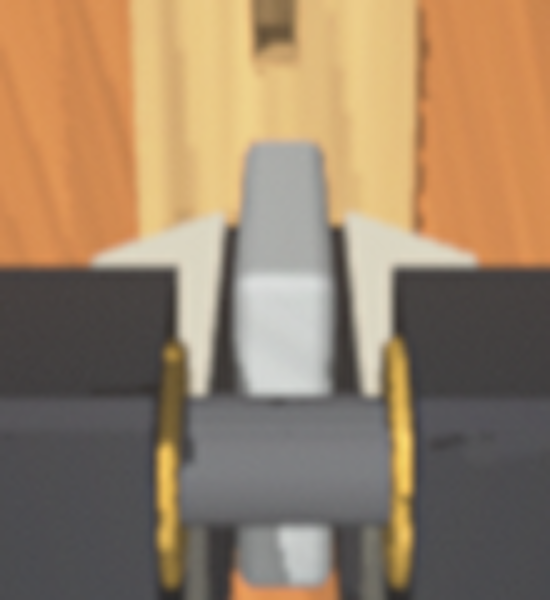

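The key is upright and centred in the grip, its near edge at rows 143 to 272 of the crop; the offset is at most about 2 mm. I go just short of the slot and measure it close up.

```bash
python3 -m inch '0.05 -0.02 -0.013 -0.12 0;0.1 -0.04 -0.013 -0.24 0;0.15 -0.06 -0.013 -0.36 0;0.168 -0.079 -0.013 -0.44 0;0.168 -0.079 -0.013 -0.44 0'
cat > m.py <<'E'
from h import *
import sys
s=arm.observe();im=snap("wrist",sys.argv[1]);T=arm.get_calibration("wrist")
hsv=cv2.cvtColor(im,cv2.COLOR_RGB2HSV)
r=arm.place_of("wrist","slot")[0];print("net",r["point"],r["conf"],atz("wrist",r["point"],.081))
P=tuple(map(int,r["point"]));y0,x0=max(P[0]-60,0),P[1]-60
# rectify to world plane z=.081, 0.25 mm/px, 60 mm square about net point, axes x right, y up
c=atz("wrist",r["point"],.081)
q=[(-.04,.04),(.04,.04),(.04,-.04),(-.04,-.04)]
def proj(p):
    K=np.array(T["intrinsics"]);W=np.array(T["pose"]);v=W[:3,:3].T@(p-W[:3,3]);v=K@[v[0],-v[1],-v[2]];return v[:2]/v[2]
src=np.float32([proj(c+np.array([a,b,0])) for a,b in q]);dst=np.float32([(0,0),(320,0),(320,320),(0,320)])
rec=cv2.warpPerspective(im,cv2.getPerspectiveTransform(src,dst),(320,320),flags=cv2.INTER_CUBIC)
h=cv2.cvtColor(rec,cv2.COLOR_RGB2HSV)
yel=((h[...,0]>15)&(h[...,0]<35)&(h[...,1]>110)&(h[...,2]>60)).astype(np.uint8)
k=max(cv2.findContours(cv2.morphologyEx(yel,cv2.MORPH_OPEN,np.ones((7,7))),0,2)[0],key=cv2.contourArea)
hull=cv2.convexHull(k);e=cv2.fitEllipse(hull)
w=lambda u,v:(c[0]+(u-160)/4000,c[1]+(160-v)/4000)
print("brass",w(*e[0]),"diam mm",np.array(e[1])/4)
dark=((rec.max(2)<90)).astype(np.uint8);mk=np.zeros_like(dark);cv2.circle(mk,(int(e[0][0]),int(e[0][1])),50,1,-1)
k=cv2.findContours(dark*mk,0,2)[0]
if k:
    k=max(k,key=cv2.contourArea);b=cv2.minAreaRect(k);print("dark",w(*b[0]),np.array(b[1])/4,b[2])
cv2.imwrite('pics/rec_'+sys.argv[1],cv2.resize(rec[...,::-1],None,fx=1.7,fy=1.7))
goto([*w(*e[0]),.36],12)
E
python3 m.py w5.png
```

```text
clock: 11.6
position: [0.5276, -0.0123, 0.3586]
ee_rot: [-1.959, -2.449, 0.001]
force: [-0.5, -0.1, -0.3]
width: 0.109
gripper_force: 40.0
net [161.7, 321.5] 0.95 [0.5248 0.0221 0.081 ]
brass (np.float64(0.5209557195105502), np.float64(0.025068233204777343)) diam mm [34.3065 34.4489]
dark (np.float64(0.5205659299292513), np.float64(0.026556266499455077)) [10.9335  5.4913] 78.69007110595703
shift [ 0.0431  0.001  -0.0006] roll 0.0026 j7 0.33 pos [ 0.5291 -0.0173  0.3594] ya 12.15 t 11.7
```

View pics/rec_w5.png

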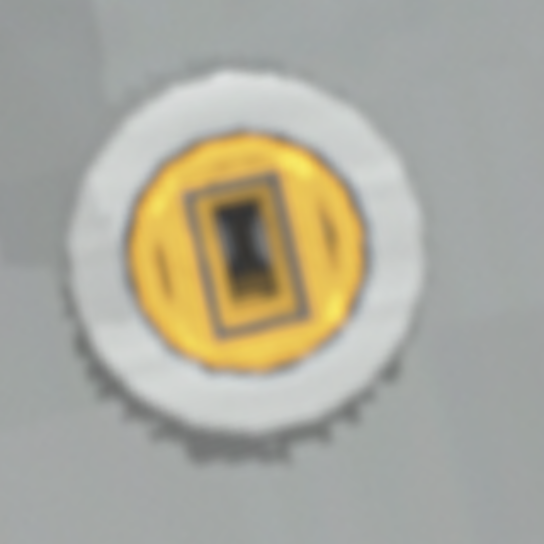

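The slot outline is clear in the rectified view (corners (188,192), (275,174), (310,318), (222,338)), giving a yaw of about 13 degrees. The arm was still settling, so I measure again.

```bash
python3 m.py w6.png; python3 m.py w7.png; cp pics/w7.png pics/w7full.png
python3 - <<'E'
from h import *
im=cv2.imread('pics/w7.png');cv2.imwrite('pics/w7c.png',cv2.resize(im[120:320,240:400],None,fx=3,fy=3,interpolation=cv2.INTER_CUBIC))
E
```

```text
net [153.4, 318.3] 0.64 [0.5214 0.0267 0.081 ]
brass (np.float64(0.5200948212626983), np.float64(0.027031041458718024)) diam mm [34.2812 34.4788]
dark (np.float64(0.5197918313029816), np.float64(0.028220208481423103)) [11.3617  5.5588] 77.47119140625
shift [ 0.0472  0.0002 -0.0002] roll -0.0011 j7 0.33 pos [ 0.5296 -0.0192  0.3599] ya 11.94 t 11.8
net [149.8, 317.1] 0.92 [0.52   0.0293 0.081 ]
brass (np.float64(0.5196538462648911), np.float64(0.02816578376271053)) diam mm [34.2265 34.4716]
dark (np.float64(0.5193479189882798), np.float64(0.029274632334487873)) [11.5218  5.5403] 78.69007110595703
shift [ 0.0488 -0.0001  0.0001] roll -0.0018 j7 0.33 pos [ 0.5298 -0.0195  0.3602] ya 11.9 t 11.9
```

```bash
python3 -m inch '0.03 0 0.02 -0.015 0;0.0475 0 0.045 -0.015 0;0.0475 0 0.045 -0.015 0;0.0475 0 0.045 -0.015 0;0.0475 0 0.045 -0.015 0' 50
python3 -m inch '0 0 0 0 0;0 0 0 0 0;0 0 0 0 0;0 0 0 0 0;0 0 0 0 0'
python3 - <<'E'
from h import *
goto([.5195,.0284,.31],12.8)
im=snap("side","s3.png");cv2.imwrite('pics/s3c.png',cv2.resize(im[120:240,230:350,::-1],None,fx=5,fy=5,interpolation=cv2.INTER_CUBIC))
print(arm.observe()["force"])
E
```

```text
clock: 12.4
position: [0.5204, 0.0268, 0.3164]
ee_rot: [1.959, 2.454, 0.001]
force: [0.9, -1.2, 0.3]
width: 0.106
gripper_force: 50.0
clock: 12.9
position: [0.5196, 0.0284, 0.3157]
ee_rot: [1.957, 2.457, 0.0]
force: [-0.8, -0.2, -1.0]
width: 0.106
gripper_force: 50.0
shift [ 0.0001 -0.0001  0.0057] roll 0.0021 j7 0.276 pos [0.5196 0.0284 0.3157] ya 12.92 t 12.9
[-0.7099  0.5706 -0.7128]
```

View pics/s3c.png

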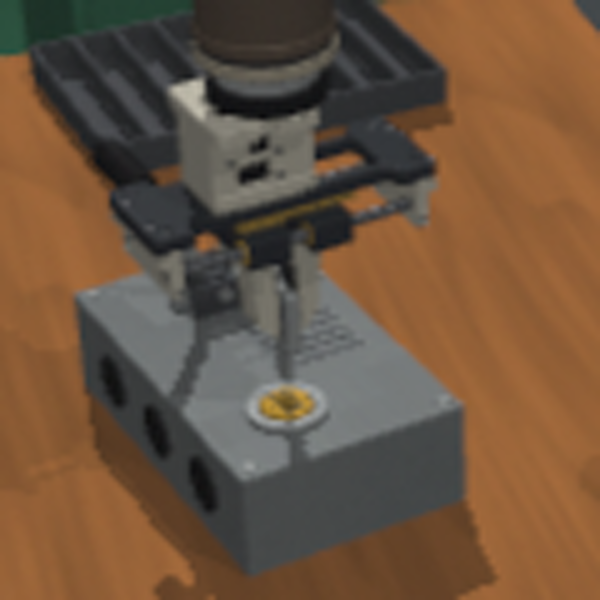

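The tip at (287,378) hangs over the slot at (287,400) in the crop. I descend in small steps, watching the force.

```bash
python3 -m inch '0 0 0.008 0 0;0 0 0.014 0 0;0 0 0.018 0 0;0 0 0.020 0 0;0 0 0.020 0 0'
python3 -m inch '0 0 0.003 0 0;0 0 0.006 0 0;0 0 0.006 0 0'
```

```text
clock: 13.45
position: [0.5195, 0.0284, 0.2951]
ee_rot: [-1.957, -2.457, 0.001]
force: [0.5, -0.5, -0.8]
width: 0.108
gripper_force: 50.0
clock: 13.75
position: [0.5195, 0.0284, 0.2893]
ee_rot: [-1.957, -2.457, 0.0]
force: [0.4, -0.4, -0.4]
width: 0.109
gripper_force: 50.0
```

The tip is in the slot without contact force, so I go on.

```bash
python3 -m inch '0 0 0.003 0 0;0 0 0.006 0 0;0 0 0.009 0 0;0 0 0.01 0 0'; python3 -m inch '0 0 0.003 0 0;0 0 0.006 0 0;0 0 0.007 0 0;0 0 0.007 0 0'
```

```text
clock: 14.15
position: [0.5192, 0.0283, 0.279]
ee_rot: [-1.957, -2.456, 0.002]
force: [-3.0, -0.7, 0.6]
width: 0.107
gripper_force: 50.0
clock: 14.55
position: [0.5199, 0.0285, 0.2725]
ee_rot: [1.957, 2.457, 0.001]
force: [0.1, 0.2, -2.7]
width: 0.104
gripper_force: 50.0
```

```bash
python3 -m inch '0 0 0.002 0 0;0 0 0.004 0 0;0 0 0.004 0 0'; python3 -m inch '0 0 0.002 0 0;0 0 0.004 0 0;0 0 0.004 0 0'
```

```text
clock: 14.85
position: [0.5199, 0.0285, 0.2687]
ee_rot: [1.957, 2.457, 0.001]
force: [0.8, 0.0, 0.4]
width: 0.106
gripper_force: 50.0
clock: 15.15
position: [0.5201, 0.0281, 0.2681]
ee_rot: [1.958, 2.457, 0.005]
force: [-15.7, -0.7, 52.3]
width: 0.105
gripper_force: 50.1
```

The key is seated: z matches the predicted home height and the force rose there. I relax the press to a light push, dwell, then turn.

```bash
python3 -m inch '0 0 -0.003 0 0;0 0 -0.003 0 0;0 0 -0.003 0 0' 55; python3 -m inch '0 0 0 0.1 0;0 0 0 0.2 0;0 0 0 0.3 0;0 0 0 0.3 0'
```

```text
clock: 15.45
position: [0.52, 0.0284, 0.2685]
ee_rot: [1.957, 2.457, 0.002]
force: [-4.6, -0.4, 17.6]
width: 0.11
gripper_force: 55.0
clock: 15.85
position: [0.5201, 0.0283, 0.2685]
ee_rot: [2.306, 2.132, 0.002]
force: [-4.3, -0.5, 18.4]
width: 0.106
gripper_force: 55.0
```

```bash
python3 -m inch '0 0 0 0.13 0;0 0 0 0.26 0;0 0 0 0.39 0;0 0 0 0.52 0;0 0 0 0.6 0'; python3 -m inch '0 0 0 0.13 0;0 0 0 0.26 0;0 0 0 0.39 0;0 0 0 0.5 0;0 0 0 0.5 0'
python3 - <<'E'
from h import *
s=arm.observe();print(s["force"],s["ft_torque"]);goto([.52,.0284,.2685],12.9-90)
E
```

```text
clock: 16.35
position: [0.5203, 0.0279, 0.2685]
ee_rot: [2.834, 1.353, 0.003]
force: [-3.2, -2.2, 16.6]
width: 0.105
gripper_force: 55.0
clock: 16.85
position: [0.5203, 0.0275, 0.2685]
ee_rot: [3.08, 0.611, 0.003]
force: [-4.0, -3.5, 18.8]
width: 0.104
gripper_force: 55.0
[-3.9654 -3.4971 18.7811] [-0.7915  1.1786  0.107 ]
shift [ 0.0001 -0.0009 -0.    ] roll 0.1668 j7 -0.802 pos [0.5203 0.0275 0.2685] ya -67.55 t 16.85
```

```bash
python3 -m inch '0 0 0 0.08 0;0 0 0 0.16 0;0 0 0 0.24 0;0 0 0 0.26 0;0 0 0 0.26 0'
python3 - <<'E'
from h import *
s=arm.observe();print(s["force"],s["ft_torque"]);goto([.52,.0284,.2685],12.9-90)
E
```

```text
clock: 17.35
position: [0.5203, 0.0277, 0.2685]
ee_rot: [3.134, 0.212, 0.003]
force: [-4.0, -1.9, 18.6]
width: 0.11
gripper_force: 55.0
[-4.0404 -1.9334 18.5884] [-0.5585  1.065   0.1404]
shift [-0.0002 -0.0007 -0.    ] roll -0.0899 j7 -1.001 pos [0.5203 0.0277 0.2685] ya -82.25 t 17.35
```

```bash
python3 -m inch '0 0 0 0.05 0;0 0 0 0.1 0;0 0 0 0.1 0;0 0 0 0.1 0'
python3 - <<'E'
from h import *
s=arm.observe();print(s["force"],s["ft_torque"]);goto([.52,.0284,.2685],12.9-90)
im=snap("side","s4.png");cv2.imwrite('pics/s4c.png',cv2.resize(im[120:240,230:350,::-1],None,fx=5,fy=5,interpolation=cv2.INTER_CUBIC))
arm.get_image("top")
for r in arm.place_of("top","lever_bar")[:2]: print(r["point"],r["conf"],atz("top",r["point"],.19))
E
```

```text
clock: 17.75
position: [0.5203, 0.0279, 0.2685]
ee_rot: [3.141, 0.058, 0.003]
force: [-3.7, -1.5, 18.2]
width: 0.105
gripper_force: 55.0
[-3.6612 -1.5101 18.244 ] [-0.4118  1.1836  0.3374]
shift [-0.0003 -0.0005 -0.    ] roll -0.1885 j7 -1.078 pos [0.5203 0.0279 0.2685] ya -87.9 t 17.75
```

View pics/s4c.png

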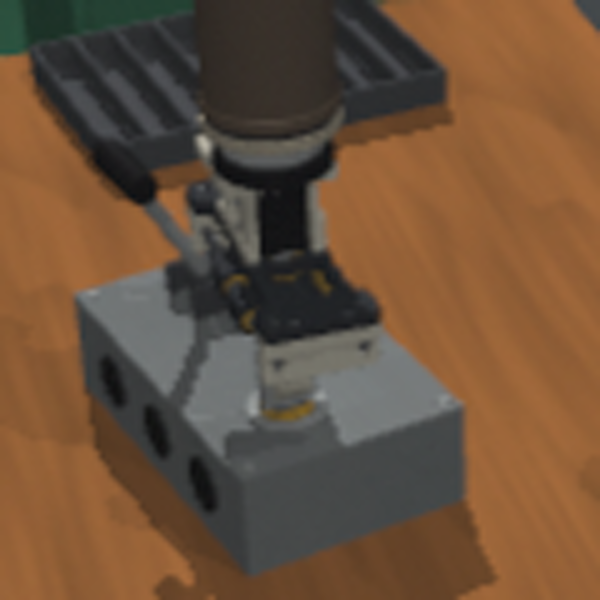

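The torque jumped at the stop, the key is seated and held turned, and the lever stands at rest, clear of the gripper (bar at (125,170)).

```bash
python3 -c "
from cell import arm
print(arm.sign_off())"
```

```text
the job is handed in; nothing more can be done
None
```

I handed the job in at about 18 s with the lever sprung back to rest and the square-headed key fully home, still gripped and held turned clockwise against its stop; the judge's verdict was not shown.

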